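# Feel out the one free-running idler and fit it to the belt sander

### The job

Three used idler wheels from the belt sander stand on the plywood rack; they look alike, but the bearings of two are worn and drag, and only one still runs freely. Give the wheel of each idler about a quarter turn by hand where it stands, feeling how hard it turns, and leave it turned, so that I can see from the red dots that all three were tried. Then take the free-running idler and set it on the two empty studs of the green sander plate, gently, flat and fully home, and let go; leave the two dragging ones standing on the rack and the other things on the bench where they are.

Things in the scene. Friction and masses are not known exactly. Their poses are not given: they have to be found in the camera images.
- rack: fixed plywood rack board, 118 x 282 x 18 mm, long side along its y; origin: centre of its underside. Three bays 95 mm apart along y, each a pair of wooden dowel pins (8 mm thick, 11 mm tall, tapered top, 70 mm apart along x) through the flange holes of an idler, so that the flange cannot turn. A strip 10 mm tall runs along its +x edge. Never load the rack with more than 70 N.
- bay_1 (a point): bay at the rack's +y end: point on the board's upper side midway between its pins; x along the pins, y along the row, z up. The idler's axis stands here (within 1 mm), its flange's underside at this height. IDLER (three alike, 0.47 kg): blue flange 90 x 46 x 8 mm, long side along x, two 10 mm holes 70 mm apart along x; on it a wheel (see bay_2) and a nut (see bay_3).
- bay_2 (a point): middle bay, same as bay_1. WHEEL of each idler: grey pulley of 54 mm diameter, its rim 12 to 36 mm above the flange's underside, turns endlessly either way about the upright axis. The free one needs under 0.02 N m, the two dragging ones about 0.18 and 0.28 N m all round; which bay holds which is unknown. Red dot on its top, at the rack's +x side at the start (+-0.25 rad).
- bay_3 (a point): bay at the rack's -y end, same as bay_1. NUT on top of each idler: long steel hexagon nut, fixed to the flange (it does not turn with the wheel), 22 mm across flats, 37 to 62 mm above the flange's underside; one pair of its flats faces +y and -y, square to the line of the flange holes. The place to hold an idler by.
- sander_plate: fixed green plate, 96 x 215 x 12 mm, long side along its y; origin: centre of its underside. At its +y end a fixed drive pulley (68 mm across, 55 mm tall, axis at y = 54 mm), at its +x edge a steel platen 46 mm tall (x = 35 to 40, y = -32 to 20 mm), at its -y end a bare aluminium pad with the two idler studs. Never load the plate with more than 100 N.
- seat (a point): point on the aluminium pad's upper side midway between its two upright steel studs (8 mm thick, 20 mm tall, tapered over the last 3 mm, 70 mm apart along x); z up. A seated idler has its axis here, its flange's underside at this height and its two holes over the studs (either way round).
- screwdriver: screwdriver with a blue handle, 219 mm long, 28 mm thick, loose bystander, origin under its centre
- tin: open grey tin, 70 mm across and tall, loose bystander, origin under its centre
- offcut: wooden offcut, 30 x 90 x 20 mm, loose bystander, origin under its centre
- hex_nut: small steel hexagon nut lying flat, 18 mm across flats, 10 mm tall, loose bystander, origin under its centre

How it is judged:
On the way, in this order (a step that is already met when the one before it is completed fails the run):
1. the wheels of all three idlers have been turned by at least 30 degrees from where they stood and left so, all three idlers still standing on the rack (distance of each of wheel_1_c1, wheel_2_c1, wheel_3_c1 from where it was at the start of the episode above 0.012 m and distance of each of idler_1_c0, idler_2_c0, idler_3_c0 from where it was at the start of the episode below 0.006 m and angle between each of idler_1_c0, idler_2_c0, idler_3_c0's own z axis and vertical below 0.06 rad), for 0.1 s.
2. the free-running idler has been lifted off the rack's pins (height (world z) of idler_1_c0 above 0.05 m and distance of each of idler_2_c0, idler_3_c0 from where it was at the start of the episode below 0.006 m and angle between each of idler_2_c0, idler_3_c0's own z axis and vertical below 0.06 rad), for 0.1 s.
At the end, for the whole second after the job is handed in: The free-running idler sits on the two studs of the sander plate, its flange flat on the pad (height within 1.5 mm, tilt under 0.04 rad, axis within 3 mm of the seat, holes over the studs); the two dragging idlers stand upright on their rack pins, moved less than 6 mm from where they stood (z of idler_1_c0 in the frame of seat between 0.0095 and 0.0125 m and angle between idler_1_c0's own z axis and vertical below 0.04 rad and x of idler_1_c0 in the frame of seat between -0.003 and 0.003 m and y of idler_1_c0 in the frame of seat between -0.003 and 0.003 m and y of idler_1_c2 in the frame of seat between -0.005 and 0.005 m and distance of each of idler_2_c0, idler_3_c0 from where it was at the start of the episode below 0.006 m and angle between each of idler_2_c0, idler_3_c0's own z axis and vertical below 0.06 rad); the robot touches nothing.
It fails at once if a dragging idler is taken off the rack (height (world z) of any of idler_2_c0, idler_3_c0 above 0.048 m).
It fails at once if the rack is loaded with more than 70 N (contact force between rack and anything else above 70 N).
It fails at once if the sander plate is loaded with more than 100 N (contact force between sander_plate and anything else above 100 N).
It fails at once if a bystander is pushed more than 30 mm (distance of any of screwdriver, tin, hex_nut, offcut from where it was at the start of the episode above 0.03 m).
It also fails if it takes over 69 s, if anything falls off the work surface, if the arm or the gripper's body presses on something with over 40 N, if the wrist force passes 120 N, or if a joint passes its speed limit or range.

### The arm

A 6-joint arm with a two-finger parallel gripper is mounted at the origin on a cart in front of the work surface, level with it; the furniture and walls round the work are solid. World frame = base frame: x ahead of the robot, y to its left, z up, the work surface at z = 0. Lengths are in m, angles in rad, forces in N, time in s.
With the tool pointing down it reaches from about 0.35 to 0.975 m from the base axis. Payload 4.9 kg.
Tool frame: the origin (TCP) lies at the very end of the fingers, on their centre line; the grasp point (between the pads) lies 19 mm behind it; z points along the fingers, y is the line along which they close (so a half turn about z gives the same grasp; the last joint's range is limited). The gripper opens to 85 mm and grips with 20 to 120 N. Pads are 22 mm wide; open, the fingers measure 114 mm over their backs; the gripper's body (76 mm by 85 mm) begins 54 mm behind the grasp point. The pads swing forward as they close: fully open they stand 13 mm farther back than shut.
Start: joints at [-1.251, 0.053, 1.613, -0, 1.476, -0.119], TCP at [0.266, -0.566, 0.231] pointing down, gripper open.
Joint ranges: [-3.01, 3.01], [-1.01, 2.22], [0.06, 2.58], [-1.02, 4.17], [0.09, 2.62], [-3.14, 3.14]. Speed limits (rad/s): [2.57, 2.57, 3.14, 3.14, 3.14, 3.14].

### API

Orientations are given as a rotation vector (axis times angle).
In Python, from station import ctrl gives the robot as it stands.
- The arm moves only by the tool jog_arm, never from a script. Its argument "plan" is a list of rows, each a list of 7 numbers: the shift along the tool's x, y, z in units of 0.02 m (1.0 is 0.02 m), then the turn, a rotation vector about the tool's x, y, z in units of 45 degrees (1.0 is 45 degrees), then the opening, from -1 (shut) to 1 (fully open). A call has 1 to 8 rows; each row shifts and turns the commanded pose from where the row before left it, along the tool's axes as they then stand; what a row does not reach is not made up. A row lasts 1/10 s, in which the tool goes at most 50 mm and 8.59 degrees, less where a joint would pass 70% of its speed; a pose out of reach is approached as far as the arm can. A call with a number of a shift or a turn outside -1 to 1 is refused whole. A call with a gripper value outside its range is refused whole. The fingers move at their own pace and stop on an object; "grip_force" is the grip in N (left out, the last holds). Time passes only in rows, so rows that do not move let the fingers close. It gives the time, the measured TCP pose, the force, the opening and the grip force at its end, in the units of the state.
- ctrl.get_obs(): the state, without advancing time (a new reading comes with each control period).
- ctrl.get_image(name): name is "scene" or "top" or "wrist"; returns (picture, depth): 420x560x3 uint8, red, green, blue; 420x560 float32, m along the optical axis (not along the pixel's ray), 0 where there is no reading.
- ctrl.camera_info(name): a dict with "camera_matrix" (3x3 intrinsics, pixels), "rvec" (rotation vector, rad) and "tvec" (3), from world to camera coordinates, as OpenCV has them; the wrist camera has in their place "T_tool_cam" (4x4, takes a point from camera to tool coordinates, whose origin is the TCP and whose axes are the flange's). Camera axes: x right, y down, z forward; pixel columns grow to the right and rows downward; lengths in m; the calibration is good to about 2 mm. A picture is of the moment at which its call begins: read the wrist's pose just before it. camera_info takes no time and is no camera call.
- ctrl.finish_job(): hands the job in; it is judged then, once.
The state is a dict: "t": time; "q": joint angles; "dq": joint speeds; "effort": joint torques, N m; "tool_pos": TCP position; "tool_rot": TCP orientation; "contact_force": force on the tool from outside, world axes, zero at the start; "wrist_torque": the same for the moment, N m; "opening": finger opening in m; "grip_force": force on a finger pad.
Only numpy, scipy, OpenCV 4.12 (cv2) and the standard library are available. Lean on these libraries where they do the work, as an engineer would, in place of code of your own. Each camera call takes 0.05 s, during which the arm holds its last target. There are 200 camera calls.

## Working session

There is one attempt and no reset: what is moved stays moved. The work goes in short steps, Python scripts to look and compute and a tool call to move; the robot and the scene stay as the last step left them, time stands still between calls to the robot, and variables do not carry over. Pictures are saved under pics/ and viewed, at most 10 in all, crops included, and the job is handed in when it is done.

Besides the shell and the picture viewer there is one more tool, called after "Emit:" by a JSON object that holds its "api" and its "payload". jog_arm: Moves the arm, as the interface text tells. Shifts and turns lie within -1 to 1; 1 stands for 0.02 m of shift or 45 degrees of turn. Its arguments: {"type":"object","properties":{"plan":{"type":"array"},"grip_force":{"type":"number"}},"required":["plan"]}

```bash
mkdir -p pics
python3 - <<'E'
from station import ctrl
import cv2,numpy as np
o=ctrl.get_obs();print(o)
for n in("top","scene"):
    im,d=ctrl.get_image(n);cv2.imwrite(f"pics/{n}0.png",im[:,:,::-1]);np.savez(f"pics/{n}0.npz",im=im,d=d)
    print(n,ctrl.camera_info(n))
print(ctrl.camera_info("wrist"))
E
```

```text
{'t': 0.0, 'q': array([-1.25097838e+00,  5.33521311e-02,  1.61428767e+00,  2.90579280e-05,
        1.47597287e+00, -1.18975648e-01]), 'dq': array([-0.00128373,  0.00024693,  0.00054143, -0.00261682, -0.00101057,
       -0.00094115]), 'effort': array([ 7.92059072e-04, -3.93679941e+01, -3.70175457e+01, -2.35314377e-05,
        7.08013598e-03, -1.96632151e-06]), 'tool_pos': array([ 0.2653576 , -0.56519552,  0.23006971]), 'tool_rot': array([-3.06432169e+00, -6.83296793e-01,  2.72724413e-04]), 'contact_force': array([-0.36169577,  0.55192723,  0.4123409 ]), 'wrist_torque': array([ 0.00432296, -0.033514  ,  0.01356553]), 'grip_force': 0.0, 'opening': 0.08550984409304084}
top {'camera_matrix': array([[406.55682347,   0.        , 278.07455779],
       [  0.        , 406.55682347, 216.86533001],
       [  0.        ,   0.        ,   1.        ]]), 'rvec': array([ 2.13194209, -2.07288014,  0.22065786]), 'tvec': array([0.10950395, 0.51722706, 0.79568568])}
scene {'camera_matrix': array([[459.81964809,   0.        , 288.21047021],
       [  0.        , 459.81964809, 203.30246579],
       [  0.        ,   0.        ,   1.        ]]), 'rvec': array([ 1.60236136,  2.09036267, -0.75663182]), 'tvec': array([ 0.02672439, -0.38313748,  1.44860186])}
{'camera_matrix': array([[341.47193056,   0.        , 274.72063932],
       [  0.        , 341.47193056, 214.49198585],
       [  0.        ,   0.        ,   1.        ]]), 'T_tool_cam': array([[ 1.09160634e-03, -9.51850098e-01, -3.06561901e-01,
         7.83926310e-02],
       [ 9.99999375e-01,  1.11371444e-03,  1.02806153e-04,
         1.13707231e-04],
       [ 2.43566370e-04, -3.06561821e-01,  9.51850719e-01,
        -1.43377511e-01],
       [ 0.00000000e+00,  0.00000000e+00,  0.00000000e+00,
         1.00000000e+00]])}
```

View pics/top0.png

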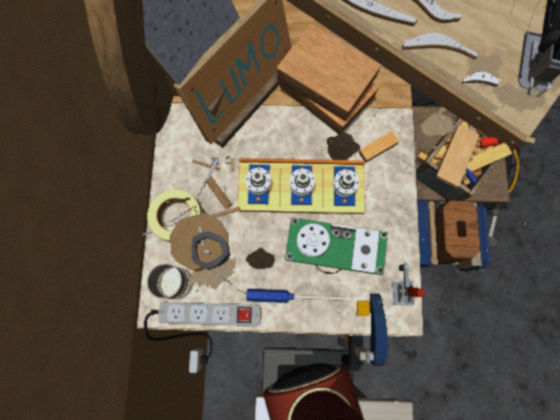

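View pics/scene0.png

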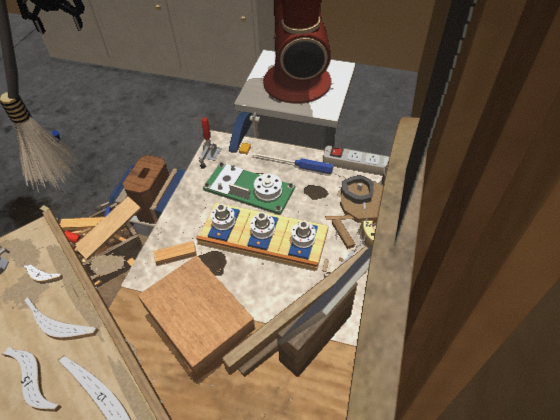

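Top view: rack with the three idlers at (259,182), (302,183) and (346,183). The green plate has its bare pad at (368,250). The screwdriver is in front at (300,297). I'll enlarge this view and take coarse positions.

```bash
cat > h.py <<'E'
import cv2,numpy as np
from station import ctrl
from scipy.spatial.transform import Rotation as R
def cam(name,obs=None):
    c=ctrl.camera_info(name);K=c["camera_matrix"]
    if "rvec" in c:
        Rm=cv2.Rodrigues(c["rvec"])[0];return K,Rm.T,-Rm.T@c["tvec"]
    T=np.eye(4);T[:3,:3]=R.from_rotvec(obs["tool_rot"]).as_matrix();T[:3,3]=obs["tool_pos"]
    T=T@c["T_tool_cam"];return K,T[:3,:3],T[:3,3]
def onplane(C,uv,z):
    K,Rw,o=C;uv=np.atleast_2d(np.asarray(uv,float))
    d=np.c_[(uv-K[:2,2])/[K[0,0],K[1,1]],np.ones(len(uv))]@Rw.T
    return o+d*((z-o[2])/d[:,2])[:,None]
def proj(C,P):
    K,Rw,o=C;p=(np.atleast_2d(P)-o)@Rw;return p[:,:2]/p[:,2:]*[K[0,0],K[1,1]]+K[:2,2]
def snap(name,tag):
    o=ctrl.get_obs();im,d=ctrl.get_image(name);np.savez(f"pics/{tag}.npz",im=im,d=d,p=o["tool_pos"],r=o["tool_rot"])
    return cam(name,o),im,d
def load(name,tag):
    f=np.load(f"pics/{tag}.npz");o=dict(tool_pos=f["p"],tool_rot=f["r"]) if "p" in f else None
    return cam(name,o),f["im"],f["d"]
E
python3 - <<'E'
from h import *
C,im,d=load("top","top0")
x=im[150:285,230:400];cv2.imwrite("pics/z1.png",cv2.resize(x,None,fx=4.4,fy=4.4,interpolation=cv2.INTER_CUBIC)[:,:,::-1])
hsv=cv2.cvtColor(im,cv2.COLOR_RGB2HSV)
for n,lo,hi,z in(("green",(60,100,50),(90,255,255),.012),("yellow",(20,60,120),(32,255,255),.018),("red",(0,150,100),(6,255,255),.054),("blue",(105,120,40),(125,255,255),.026)):
    m=cv2.inRange(hsv,lo,hi)
    for c in cv2.findContours(m,0,2)[0]:
        if cv2.contourArea(c)>(60 if n!="red" else 2):
            r=cv2.minAreaRect(c)
            if 200<r[0][0]<400 and 130<r[0][1]<310: print(n,np.round(r,1) if 0 else r,onplane(C,[r[0]],z).round(4),onplane(C,cv2.boxPoints(r),z)[:,:2].round(3).tolist())
for p in [(259,182),(302,183),(346,183)]: print(onplane(C,[p],.08).round(3))
print(d[182,259],d[250,368], C[2])
E
```

```text
green ((380.9801940917969, 252.19801330566406), (6.766253471374512, 28.259056091308594), 5.710592269897461) [[ 0.4517 -0.1005  0.012 ]] [[0.422, -0.089], [0.483, -0.097], [0.482, -0.112], [0.421, -0.104]]
green ((320.8108215332031, 243.6351318359375), (65.5951919555664, 41.75734329223633), 9.462322235107422) [[0.4668 0.0298 0.012 ]] [[0.431, 0.107], [0.523, 0.094], [0.503, -0.048], [0.412, -0.033]]
yellow ((363.0, 308.0), (16.0, 12.0), 90.0) [[ 0.3325 -0.0585  0.018 ]] [[0.349, -0.046], [0.349, -0.071], [0.317, -0.071], [0.316, -0.046]]
yellow ((300.86431884765625, 187.65206909179688), (127.35714721679688, 49.77994918823242), 1.3169124126434326) [[0.5906 0.0756 0.018 ]] [[0.533, 0.216], [0.649, 0.219], [0.65, -0.068], [0.534, -0.064]]
blue ((269.4818115234375, 295.4367370605469), (45.21076965332031, 10.574156761169434), 2.385944128036499) [[0.3525 0.1375 0.026 ]] [[0.342, 0.185], [0.364, 0.185], [0.363, 0.09], [0.341, 0.091]]
blue ((344.0, 198.5), (18.0, 11.0), 0.0) [[ 0.566  -0.0191  0.026 ]] [[0.553, 0.001], [0.578, 0.001], [0.579, -0.039], [0.554, -0.039]]
blue ((301.0, 198.0), (10.0, 18.0), 90.0) [[0.5646 0.0752 0.026 ]] [[0.575, 0.095], [0.577, 0.056], [0.554, 0.055], [0.553, 0.095]]
blue ((258.0, 197.0), (10.0, 18.0), 90.0) [[0.5643 0.1698 0.026 ]] [[0.575, 0.19], [0.576, 0.15], [0.553, 0.15], [0.552, 0.189]]
[[0.582 0.165 0.08 ]]
[[0.582 0.076 0.08 ]]
[[ 0.585 -0.015  0.08 ]]
0.8547823 0.87634635 [0.32995772 0.11411552 0.88923349]
```

View pics/z1.png

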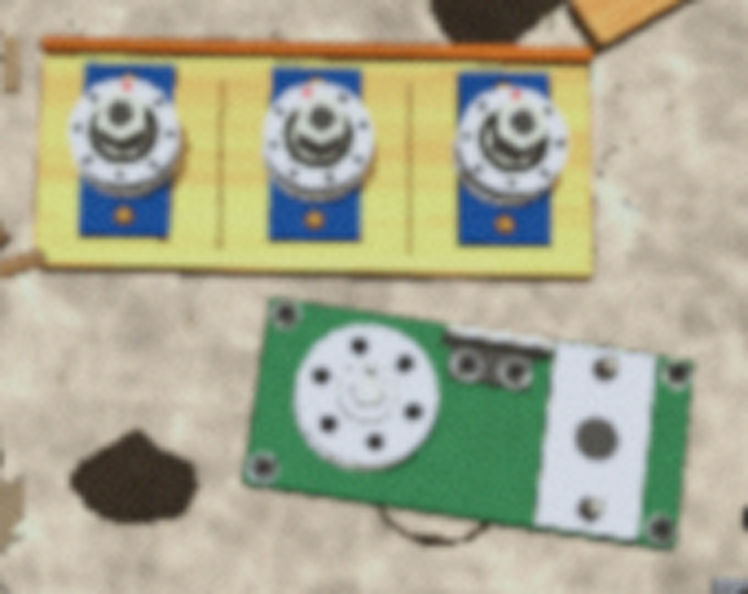

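The red dots are all on the +x side (up in the picture). The studs are at crop (605,368) and (592,507). I'll move above the rack, turning the tool so its fingers close along y.

Emit:
{"api": "jog_arm", "payload": {"plan": [[0.9,-0.4,0,0,0,0.185,1],[0.9,-0.4,0,0,0,0.185,1],[0.9,-0.4,0,0,0,0.185,1],[0.48,-1,0,0,0,0,1],[0.48,-1,0,0,0,0,1],[0.48,-1,0,0,0,0,1],[0.48,-1,0,0,0,0,1],[0.48,-1,0,0,0,0,1]]}}

```text
t: 0.9
tool_pos: [0.3578, -0.4253, 0.2311]
tool_rot: [-3.141, -0.009, 0.0]
contact_force: [0.5, -0.5, 0.2]
opening: 0.0858
grip_force: 0.0
```

Emit:
{"api": "jog_arm", "payload": {"plan": [[0.48,-1,0,0,0,0,1],[0.48,-1,0,0,0,0,1],[0.48,-1,0,0,0,0,1],[0.48,-1,0,0,0,0,1],[0.48,-1,0,0,0,0,1],[0.48,-1,0,0,0,0,1],[0.48,-1,0,0,0,0,1],[0.48,-1,0,0,0,0,1]]}}

```text
t: 1.7
tool_pos: [0.4338, -0.2652, 0.2311]
tool_rot: [-3.141, -0.009, 0.0]
contact_force: [0.4, -0.4, -0.5]
opening: 0.0856
grip_force: 0.0
```

Emit:
{"api": "jog_arm", "payload": {"plan": [[0.48,-1,0,0,0,0,1],[0.48,-1,0,0,0,0,1],[0.48,-1,0,0,0,0,1],[0.48,-1,0,0,0,0,1],[0.48,-1,0,0,0,0,1],[0.48,-1,0,0,0,0,1],[0.48,-1,0,0,0,0,1],[0,0,0,0,0,0,1]]}}

```text
t: 2.5
tool_pos: [0.5007, -0.1244, 0.2311]
tool_rot: [-3.141, -0.013, 0.0]
contact_force: [-0.1, -0.4, -1.2]
opening: 0.0853
grip_force: 0.0
```

Emit:
{"api": "jog_arm", "payload": {"plan": [[0.3,-1,0,0,0,0,1],[0.3,-1,0,0,0,0,1],[0.3,-1,0,0,0,0,1],[0.3,-1,0,0,0,0,1],[0.3,-1,0,0,0,0,1],[0.3,-1,0,0,0,0,1],[0.3,-1,0,0,0,0,1],[0,0,0,0,0,0,1]]}}

```text
t: 3.3
tool_pos: [0.542, 0.0145, 0.2312]
tool_rot: [-3.141, -0.01, 0.0]
contact_force: [0.4, -0.8, -0.5]
opening: 0.0854
grip_force: 0.0
```

Run:
```python
from h import *
C,im,d=snap("wrist","w1");cv2.imwrite("pics/w1.png",cv2.resize(im,None,fx=1.4,fy=1.4)[:,:,::-1])
print(ctrl.get_obs()["tool_pos"],C[2])
```

```text
[0.54181458 0.01344956 0.2310791 ] [0.62052345 0.0146508  0.37450597]
```

View pics/w1.png

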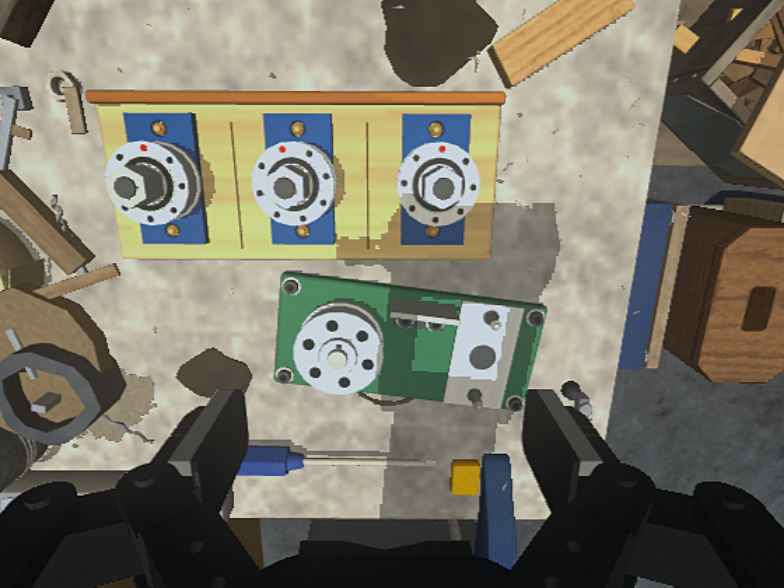

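The wrist view is clear. The pins show orange at (159,128)/(173,231), (297,129)/(303,231) and (436,129)/(432,231) at 1.4x scale. The studs are near (490,318) and (475,398). Next I'll locate these and check the pad height from depth.

Run:
```python
from h import *
C,im,d=load("wrist","w1")
hsv=cv2.cvtColor(im,cv2.COLOR_RGB2HSV)
m=cv2.inRange(hsv,(8,110,70),(19,255,255))
pins=[]
for (u,v) in [(159,128),(173,231),(297,129),(303,231),(436,129),(432,231)]:
    u=int(u/1.4);v=int(v/1.4);s=m[v-9:v+10,u-9:u+10]
    ys,xs=np.nonzero(s);p=onplane(C,[(u-9+xs.mean(),v-9+ys.mean())],.0275)[0,:2];pins.append(p);print(len(xs),p.round(4))
pins=np.array(pins)
for i in(0,2,4): print("bay",(pins[i]+pins[i+1])/2,np.linalg.norm(pins[i]-pins[i+1]),np.degrees(np.arctan2(*(pins[i]-pins[i+1])[::-1])))
# wheel tops: bright disc circle fit
g=cv2.cvtColor(im,cv2.COLOR_RGB2GRAY)
for (u,v) in [(153,183),(293,184),(438,184)]:
    u=int(u/1.4);v=int(v/1.4);x=g[v-40:v+41,u-45:u+46];
    c=cv2.HoughCircles(cv2.resize(x,None,fx=3,fy=3,interpolation=cv2.INTER_CUBIC),cv2.HOUGH_GRADIENT,1.2,100,param1=120,param2=25,minRadius=70,maxRadius=100)
    if c is not None:
        c=c[0,0]/3;q=onplane(C,[(c[0]+u-45,c[1]+v-40)],.054)[0];print("wheel",q.round(4),c[2]*(C[2][2]-.054)/341)
# depth -> z
K,Rw,o=C
def wz(u,v):
    r=np.array([(u-K[0,2])/K[0,0],(v-K[1,2])/K[1,1],1])@Rw.T; return (o+r*d[v,u])
for n,(u,v) in dict(pad=(470,330),pad2=(460,375),green=(380,380),board=(350,240),table=(250,400),nut=(441,188),hole=(482,357)).items(): print(n,wz(int(u/1.4),int(v/1.4)).round(4))
x=im[205:300,305:395];cv2.imwrite("pics/z2.png",cv2.resize(x,None,fx=6,fy=6,interpolation=cv2.INTER_CUBIC)[:,:,::-1])
```

```text
51 [0.6311 0.1689]
42 [0.5618 0.1686]
51 [0.6314 0.0745]
39 [0.5621 0.0742]
49 [ 0.6319 -0.0197]
50 [ 0.5622 -0.0198]
bay [0.59647905 0.1687251 ] 0.06930521853930298 0.2415224974924495
bay [0.59673773 0.07433044] 0.06932068824606799 0.2573528588067139
bay [ 0.59700565 -0.01976166] 0.0696912787978161 0.06690123874487587
wheel [0.594  0.1659 0.054 ] 0.03069087355102719
wheel [0.5974 0.0734 0.054 ] 0.027795982752070427
wheel [ 0.5977 -0.0197  0.054 ] 0.0285855008691278
pad [ 0.481  -0.054   0.0157]
pad2 [ 0.4421 -0.0479  0.0177]
green [0.4333 0.0179 0.0114]
board [0.5536 0.0404 0.019 ]
table [ 4.071e-01  1.329e-01 -2.000e-04]
nut [ 0.5973 -0.0187  0.0844]
hole [ 0.4568 -0.0657  0.0163]
```

View pics/z2.png

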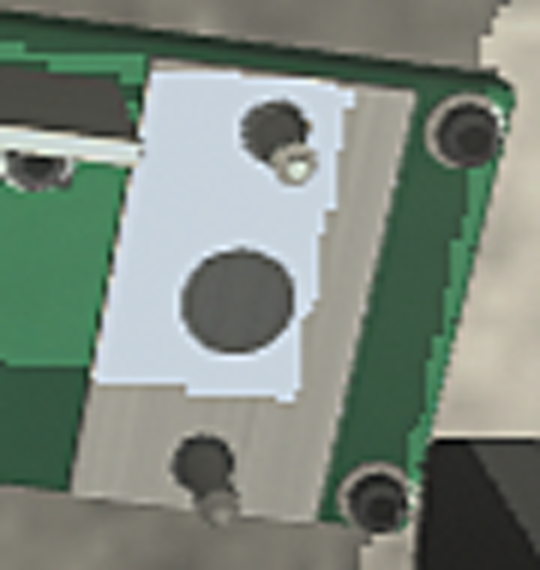

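Run:
```python
from h import *
C,im,d=load("wrist","w1")
px=lambda L:[(305-.42+a/6,205-.42+b/6) for a,b in L]
for z in(.036,.033): 
    t=onplane(C,px([(296,165),(223,508)]),z)[:,:2];print("tips",t.round(4),t.mean(0).round(4),np.linalg.norm(t[0]-t[1]),np.degrees(np.arctan2(*(t[0]-t[1])[::-1])))
for z in (.012,.016):
    t=onplane(C,px([(276,130),(204,463)]),z)[:,:2];print("bases",t.round(4),t.mean(0).round(4),np.linalg.norm(t[0]-t[1]),np.degrees(np.arctan2(*(t[0]-t[1])[::-1])))
    print("hole",onplane(C,px([(238,301)]),z).round(4))
K,Rw,o=C
vv,uu=np.mgrid[220:265,322:362];dd=d[vv,uu];r=np.dstack([(uu-K[0,2])/K[0,0],(vv-K[1,2])/K[1,1],np.ones(uu.shape)])@Rw.T
print(np.median(o[2]+r[...,2]*dd))
```

```text
tips [[ 0.4924 -0.0699]
 [ 0.4239 -0.0617]] [ 0.4581 -0.0658] 0.06901106969026857 -6.847747942341538
tips [[ 0.4913 -0.0706]
 [ 0.4221 -0.0623]] [ 0.4567 -0.0665] 0.06962267842190556 -6.847747942341527
bases [[ 0.4903 -0.0716]
 [ 0.42   -0.0626]] [ 0.4552 -0.0671] 0.07087710520086933 -7.259013912469131
hole [[ 0.4552 -0.0669  0.012 ]]
bases [[ 0.4917 -0.0706]
 [ 0.4222 -0.0618]] [ 0.457  -0.0662] 0.0700950258930211 -7.2590139124691175
hole [[ 0.457 -0.066  0.016]]
0.016090786092293752
```

Seat ≈ (0.457, −0.066, 0.016), yaw −7°. Bays at x≈0.597, y≈0.169, 0.074 and −0.020. First I'll lower over bay 3.

Emit:
{"api": "jog_arm", "payload": {"plan": [[0.92,0.57,0.5,0,0,0,1],[0.92,0.57,0.5,0,0,0,1],[0.92,0.57,0.5,0,0,0,1],[0,0,1,0,0,0,1],[0,0,1,0,0,0,1],[0,0,1,0,0,0,1],[0,0,1,0,0,0,1],[0,0,0.8,0,0,0,1]]}}

```text
t: 4.15
tool_pos: [0.5966, -0.0221, 0.1039]
tool_rot: [3.141, 0.004, -0.002]
contact_force: [-0.2, -1.4, 0.0]
opening: 0.0856
grip_force: 0.0
```

Run:
```python
from h import *
o=ctrl.get_obs();print(o["tool_pos"],o["q"],o["wrist_torque"],o["contact_force"])
```

```text
[ 0.59663381 -0.02206349  0.1038764 ] [-1.61271431e-01  9.88570985e-02  1.78511145e+00 -6.53137549e-04
  1.25906041e+00  1.40734969e+00] [-0.01754995  0.02759933 -0.01569912] [-0.21918416 -1.40668167  0.0471475 ]
```

Emit:
{"api": "jog_arm", "payload": {"plan": [[0,-0.1,1,0,0,0,1],[0,0,1,0,0,0,1],[0,0,1,0,0,0,1],[0,0,0.6,0,0,0,1],[0,0,0,0,0,0,1]], "grip_force": 20}}

```text
t: 4.65
tool_pos: [0.5959, -0.0191, 0.0311]
tool_rot: [-3.141, -0.004, 0.006]
contact_force: [-0.4, -0.2, 0.5]
opening: 0.0853
grip_force: 0.0
```

Emit:
{"api": "jog_arm", "payload": {"plan": [[0,0,0,0,0,0,0.4],[0,0,0,0,0,0,0.2],[0,0,0,0,0,0,-1],[0,0,0,0,0,0,-1],[0,0,0,0,0,0,-1]], "grip_force": 20}}

```text
t: 5.15
tool_pos: [0.5989, -0.0193, 0.0351]
tool_rot: [3.141, 0.005, 0.004]
contact_force: [-1.4, -2.0, 6.8]
opening: 0.053
grip_force: 21.5
```

Emit:
{"api": "jog_arm", "payload": {"plan": [[0,0,-0.1,0,0,-0.19,-1],[0,0,0,0,0,-0.19,-1],[0,0,0,0,0,-0.19,-1],[0,0,0,0,0,-0.19,-1],[0,0,0,0,0,-0.19,-1]]}}

```text
t: 5.65
tool_pos: [0.5978, -0.0187, 0.0352]
tool_rot: [-2.921, -1.157, -0.001]
contact_force: [1.0, -0.5, -0.7]
opening: 0.0533
grip_force: 22.9
```

```bash
cat > s.py <<'E'
from h import *
o=ctrl.get_obs();M=R.from_rotvec(o["tool_rot"]).as_matrix()
print(o["tool_pos"].round(4),"yaw",np.degrees(np.arctan2(M[1,0],M[0,0])).round(2),"tilt",M[:2,2].round(4),"q6",o["q"][5].round(3),"tq",o["wrist_torque"].round(3),"F",o["contact_force"].round(2),o["effort"][5])
E
python3 s.py
```

```text
[ 0.5978 -0.0187  0.0352] yaw 43.21 tilt [0.0007 0.0005] q6 0.66 tq [ 0.038 -0.107 -0.33 ] F [ 1.02 -0.53 -0.7 ] 0.9493645280599594
```

Emit:
{"api": "jog_arm", "payload": {"plan": [[0,0,0,0,0,-0.19,-1],[0,0,0,0,0,-0.19,-1],[0,0,0,0,0,-0.19,-1],[0,0,0,0,0,-0.19,-1],[0,0,0,0,0,-0.19,-1]]}}

```text
t: 6.15
tool_pos: [0.5967, -0.0181, 0.0351]
tool_rot: [-2.296, -2.14, 0.001]
contact_force: [-4.8, 1.2, 3.6]
opening: 0.0531
grip_force: 23.3
```

```bash
python3 s.py
```

```text
[ 0.5967 -0.0181  0.0351] yaw 85.97 tilt [-0.0024  0.0015] q6 -0.086 tq [ 0.167  0.494 -0.242] F [-4.84  1.2   3.62] 0.9407731890678406
```

Emit:
{"api": "jog_arm", "payload": {"plan": [[0,0,0,0,0,0,1],[0,0,0,0,0,0,1],[0,0,0,0,0,0,1],[0,0,0,0,0,0,1],[0,0,-1,0,0,0,1],[0,0,-1,0,0,0,1],[0,0,-1,0,0,0,1],[0,0,-1,0,0,0,1]]}}

```text
t: 6.95
tool_pos: [0.5977, -0.0188, 0.116]
tool_rot: [2.305, 2.135, 0.0]
contact_force: [0.4, 0.6, -0.6]
opening: 0.0852
grip_force: 0.0
```

```bash
python3 s.py
```

```text
[ 0.5977 -0.0188  0.116 ] yaw 85.61 tilt [ 0. -0.] q6 -0.079 tq [ 0.025  0.017 -0.047] F [ 0.37  0.61 -0.58] 9.100904776460084e-06
```

Bay 3 drags (~0.25–0.3 N m). Next is bay 2, gripped along x and turned back the other way.

Emit:
{"api": "jog_arm", "payload": {"plan": [[0.93,-0.08,0,0,0,0,1],[0.93,-0.08,0,0,0,0,1],[0.93,-0.08,0,0,0,0,1],[0.93,-0.08,0,0,0,0,1],[0.91,-0.08,0,0,0,0,1],[0,0,1,0,0,0,1],[0,0,1,0,0,0,1],[0,0,1,0,0,0,1]]}}

```text
t: 7.75
tool_pos: [0.5969, 0.0744, 0.0549]
tool_rot: [2.304, 2.135, 0.001]
contact_force: [-0.5, -0.4, -0.2]
opening: 0.0856
grip_force: 0.0
```

Emit:
{"api": "jog_arm", "payload": {"plan": [[0,0,1,0,0,0,1],[0,0,0,0,0,0,1],[0,0,0,0,0,0,1]]}}

```text
t: 8.05
tool_pos: [0.5966, 0.0741, 0.0353]
tool_rot: [-2.304, -2.135, 0.001]
contact_force: [-0.0, 0.5, 0.7]
opening: 0.0853
grip_force: 0.0
```

```bash
python3 s.py
```

```text
[0.5966 0.0741 0.0353] yaw 85.64 tilt [-0.0006  0.    ] q6 0.076 tq [-0.018 -0.013  0.02 ] F [-0.02  0.54  0.66] 0.003777704987442121
```

Emit:
{"api": "jog_arm", "payload": {"plan": [[0,0,0,0,0,0,0.4],[0,0,0,0,0,0,0.2],[0,0,0,0,0,0,-1],[0,0,0,0,0,0,-1],[0,0,0,0,0,0,-1],[0,0,0,0,0,0,-1]], "grip_force": 20}}

```text
t: 8.65
tool_pos: [0.5976, 0.0741, 0.037]
tool_rot: [2.303, 2.135, 0.002]
contact_force: [-3.1, 0.3, 6.0]
opening: 0.053
grip_force: 21.1
```

```bash
python3 s.py
```

```text
[0.5976 0.0741 0.037 ] yaw 85.67 tilt [ 0.0019 -0.    ] q6 0.076 tq [-0.043  0.374  0.018] F [-3.1   0.32  6.04] -0.0012391904965625145
```

Emit:
{"api": "jog_arm", "payload": {"plan": [[0,0,0,0,0,0.19,-1],[0,0,0,0,0,0.19,-1],[0,0,0,0,0,0.19,-1],[0,0,0,0,0,0.19,-1],[0,0,0,0,0,0.19,-1]]}}

```text
t: 9.15
tool_pos: [0.5971, 0.0743, 0.037]
tool_rot: [-2.927, -1.14, -0.001]
contact_force: [-4.4, -0.1, 7.7]
opening: 0.0531
grip_force: 21.3
```

```bash
python3 s.py
```

```text
[0.5971 0.0743 0.037 ] yaw 42.56 tilt [0.0006 0.0003] q6 0.828 tq [0.055 0.621 0.042] F [-4.39 -0.08  7.65] -1.2225031480193138
```

Emit:
{"api": "jog_arm", "payload": {"plan": [[0,0,0,0,0,0.19,-1],[0,0,0,0,0,0.19,-1],[0,0,0,0,0,0.19,-1],[0,0,0,0,0,0.19,-1],[0,0,0,0,0,0.19,-1]]}}

```text
t: 9.65
tool_pos: [0.5969, 0.0748, 0.037]
tool_rot: [-3.14, 0.005, -0.0]
contact_force: [-4.3, 1.6, 8.1]
opening: 0.0529
grip_force: 21.3
```

```bash
python3 s.py
```

```text
[0.5969 0.0748 0.037 ] yaw -0.18 tilt [0.     0.0012] q6 1.574 tq [0.283 0.767 0.002] F [-4.26  1.6   8.07] -1.2233014404773712
```

Emit:
{"api": "jog_arm", "payload": {"plan": [[0,0,0,0,0,0,1],[0,0,0,0,0,0,1],[0,0,0,0,0,0,1],[0,0,0,0,0,0,1],[0,0,-1,0,0,0,1],[0,0,-1,0,0,0,1],[0,0,-1,0,0,0,1],[0,0,-1,0,0,0,1]]}}

```text
t: 10.45
tool_pos: [0.5966, 0.074, 0.1158]
tool_rot: [3.142, 0.006, -0.001]
contact_force: [-0.8, -0.2, 0.7]
opening: 0.0854
grip_force: 0.0
```

```bash
python3 s.py
```

```text
[0.5966 0.074  0.1158] yaw 0.2 tilt [-0.0004 -0.    ] q6 1.567 tq [-0.007 -0.048  0.004] F [-0.81 -0.16  0.68] -9.559730074215622e-06
```

Bay 2 shows almost no torque, so it looks free. Now bay 1.

Emit:
{"api": "jog_arm", "payload": {"plan": [[0,-0.95,0,0,0,0,1],[0,-0.95,0,0,0,0,1],[0,-0.95,0,0,0,0,1],[0,-0.95,0,0,0,0,1],[0,-0.93,0,0,0,0,1],[0,0,1,0,0,0,1],[0,0,1,0,0,0,1],[0,0,1,0,0,0,1]]}}

```text
t: 11.25
tool_pos: [0.5965, 0.1689, 0.0546]
tool_rot: [-3.142, -0.006, -0.001]
contact_force: [-0.4, -0.2, -0.5]
opening: 0.0855
grip_force: 0.0
```

Emit:
{"api": "jog_arm", "payload": {"plan": [[0,0,1,0,0,0,1],[0,0,0,0,0,0,1],[0,0,0,0,0,0,1],[0,0,0,0,0,0,0.4],[0,0,0,0,0,0,0.2],[0,0,0,0,0,0,-1],[0,0,0,0,0,0,-1],[0,0,0,0,0,0,-1]]}}

```text
t: 12.05
tool_pos: [0.5975, 0.1691, 0.0371]
tool_rot: [-3.141, -0.005, -0.004]
contact_force: [-0.7, 1.3, 5.8]
opening: 0.0531
grip_force: 21.1
```

```bash
python3 s.py
```

```text
[0.5975 0.1691 0.0371] yaw 0.17 tilt [0.0025 0.0007] q6 1.724 tq [ 0.133  0.196 -0.049] F [-0.74  1.25  5.82] -0.024711446603760123
```

Emit:
{"api": "jog_arm", "payload": {"plan": [[0,0,0,0,0,0,-1],[0,0,0,0,0,-0.19,-1],[0,0,0,0,0,-0.19,-1],[0,0,0,0,0,-0.19,-1],[0,0,0,0,0,-0.19,-1],[0,0,0,0,0,-0.19,-1]]}}

```text
t: 12.65
tool_pos: [0.5973, 0.1699, 0.0371]
tool_rot: [-2.919, -1.157, -0.004]
contact_force: [-2.1, 3.5, 6.5]
opening: 0.0533
grip_force: 21.1
```

```bash
python3 s.py
```

```text
[0.5973 0.1699 0.0371] yaw 43.23 tilt [0.0018 0.0024] q6 0.972 tq [ 0.627  0.383 -0.142] F [-2.07  3.49  6.5 ] 1.043466031551361
```

Emit:
{"api": "jog_arm", "payload": {"plan": [[0,0,0,0,0,-0.19,-1],[0,0,0,0,0,-0.19,-1],[0,0,0,0,0,-0.19,-1],[0,0,0,0,0,-0.19,-1],[0,0,0,0,0,-0.19,-1]]}}

```text
t: 13.15
tool_pos: [0.5966, 0.1701, 0.0371]
tool_rot: [-2.296, -2.141, -0.003]
contact_force: [-3.8, 3.0, 8.6]
opening: 0.0529
grip_force: 21.3
```

```bash
python3 s.py
```

```text
[0.5966 0.1701 0.0371] yaw 85.99 tilt [-0.      0.0027] q6 0.226 tq [ 0.638  0.814 -0.209] F [-3.79  2.98  8.57] 1.0423240810632706
```

Emit:
{"api": "jog_arm", "payload": {"plan": [[0,0,0,0,0,0,1],[0,0,0,0,0,0,1],[0,0,0,0,0,0,1],[0,0,0,0,0,0,1],[0,0,-1,0,0,0,1],[0,0,-1,0,0,0,1],[0,0,-1,0,0,0,1],[0,0,-1,0,0,0,1]]}}

```text
t: 13.95
tool_pos: [0.5963, 0.1685, 0.1157]
tool_rot: [-2.305, -2.135, 0.001]
contact_force: [0.1, -0.1, 0.0]
opening: 0.0855
grip_force: 0.0
```

```bash
python3 s.py
```

```text
[0.5963 0.1685 0.1157] yaw 85.61 tilt [-0.0004 -0.0002] q6 0.232 tq [-0.018  0.059  0.013] F [ 0.06 -0.08  0.02] -1.347567604170763e-05
```

Bay 1 drags at ~0.18, so the bay 2 idler is the free one. I'll go back above it, realign and look.

Emit:
{"api": "jog_arm", "payload": {"plan": [[-0.94,0.07,-0.6,0,0,0,1],[-0.94,0.07,-0.6,0,0,0,1],[-0.94,0.07,-0.6,0,0,0,1],[-0.94,0.07,-0.6,0,0,0,1],[-0.94,0.07,-0.6,0,0,0,1],[0,0,0,0,0,0.19,1],[0,0,0,0,0,0.19,1],[0,0,0,0,0,0.19,1]]}}

```text
t: 14.75
tool_pos: [0.5963, 0.074, 0.1752]
tool_rot: [2.726, 1.561, -0.0]
contact_force: [-0.6, 0.0, 0.3]
opening: 0.0853
grip_force: 0.0
```

Emit:
{"api": "jog_arm", "payload": {"plan": [[0,0,0,0,0,0.19,1],[0,0,0,0,0,0.19,1],[0,0,0,0,0,0.19,1],[0,0,0,0,0,0.19,1],[0,0,0,0,0,0.19,1],[0,0,0,0,0,0.19,1],[0,0,0,0,0,0.19,1],[0,0,0,0,0,0,1]]}}

```text
t: 15.55
tool_pos: [0.5962, 0.0743, 0.175]
tool_rot: [3.142, 0.004, -0.001]
contact_force: [0.3, -0.4, 0.1]
opening: 0.0852
grip_force: 0.0
```

```bash
python3 s.py
python3 - <<'E'
from h import *
C,im,d=snap("wrist","w2")
P=lambda q:proj(C,[q])[0].round(1)
print(P((.5967,.0743,.054)),P((.5967,.0743,.080)))
cv2.imwrite("pics/w2.png",cv2.resize(im,None,fx=1.4,fy=1.4)[:,:,::-1])
E
```

```text
[0.5962 0.0743 0.175 ] yaw 0.14 tilt [-0.0004 -0.0001] q6 1.569 tq [0.006 0.003 0.002] F [ 0.27 -0.43  0.12] 0.6716029532253742
[274.5 205.9] [274.4 215.9]
```

View pics/w2.png

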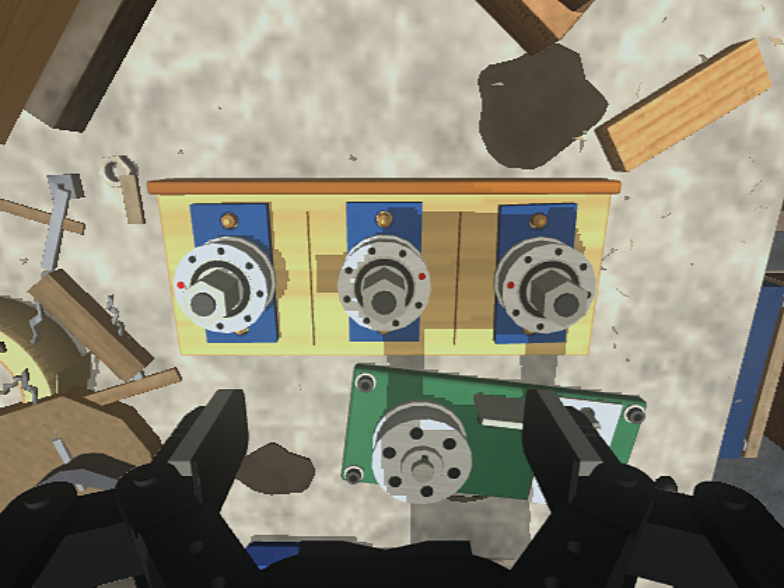

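All three dots have moved by about 85°: now at (181,285), (422,277) and (511,285) in the 1.4x view. The free idler's nut is at (384,302), exactly where I predicted. Now gripping the nut in bay 2.

Emit:
{"api": "jog_arm", "payload": {"plan": [[0,0,1,0,0,0,0.6],[0,0,1,0,0,0,0.3],[0,0,1,0,0,0,0.1],[0,0,1,0,0,0,0],[0,0,1,0,0,0,0],[0,0,0.8,0,0,0,0],[0,0,0,0,0,0,0],[0,0,0,0,0,0,0]], "grip_force": 25}}

```text
t: 16.4
tool_pos: [0.5964, 0.0745, 0.0594]
tool_rot: [3.142, 0.006, -0.0]
contact_force: [-0.2, -0.1, 1.1]
opening: 0.0425
grip_force: 0.0
```

```bash
python3 s.py
```

```text
[0.5964 0.0745 0.0594] yaw 0.22 tilt [-0.0002 -0.    ] q6 1.567 tq [ 0.023 -0.032 -0.044] F [-0.25 -0.08  1.06] -0.007617330411449075
```

Emit:
{"api": "jog_arm", "payload": {"plan": [[0,0,0,0,0,0,-0.2],[0,0,0,0,0,0,-0.35],[0,0,0,0,0,0,-1],[0,0,0,0,0,0,-1],[0,0,0,0,0,0,-1],[0,0,0,0,0,0,-1]], "grip_force": 25}}

```text
t: 17.0
tool_pos: [0.5972, 0.0747, 0.0607]
tool_rot: [-3.141, -0.005, -0.003]
contact_force: [-0.3, 1.6, 6.8]
opening: 0.0214
grip_force: 28.5
```

```bash
python3 s.py
```

```text
[0.5972 0.0747 0.0607] yaw 0.17 tilt [0.0021 0.0003] q6 1.568 tq [ 0.084  0.113 -0.01 ] F [-0.33  1.56  6.81] 0.0008029756281757727
```

Emit:
{"api": "jog_arm", "payload": {"plan": [[0,0,0,0,0,0,-1],[0,0,-0.3,0,0,0,-1],[0,0,-0.4,0,0,0,-1],[0,0,-0.6,0,0,0,-1],[0,0,-0.9,0,0,0,-1],[0,0,-0.9,0,0,0,-1],[0,0,-0.9,0,0,0,-1],[0,0,-0.9,0,0,0,-1]], "grip_force": 60}}

```text
t: 17.8
tool_pos: [0.5957, 0.0744, 0.1581]
tool_rot: [3.141, 0.004, -0.002]
contact_force: [0.5, 0.5, -5.2]
opening: 0.0205
grip_force: 59.0
```

```bash
python3 s.py
```

```text
[0.5957 0.0744 0.1581] yaw 0.16 tilt [-0.0011 -0.0001] q6 1.568 tq [ 0.05  -0.06   0.025] F [ 0.47  0.53 -5.19] -2.6604285494613578e-05
```

Emit:
{"api": "jog_arm", "payload": {"plan": [[-0.87,0.88,0,0,0,0,-1],[-0.87,0.88,0,0,0,0,-1],[-0.87,0.88,0,0,0,0,-1],[-0.87,0.88,0,0,0,0,-1],[-0.87,0.88,0,0,0,0,-1],[-0.87,0.88,0,0,0,0,-1],[-0.87,0.88,0,0,0,0,-1],[-0.87,0.88,0,0,0,0,-1]]}}

```text
t: 18.6
tool_pos: [0.4563, -0.0673, 0.1574]
tool_rot: [3.142, 0.005, -0.001]
contact_force: [0.2, -1.0, -5.4]
opening: 0.0204
grip_force: 59.2
```

Emit:
{"api": "jog_arm", "payload": {"plan": [[0,0,0,0,0,0.08,-1],[0,0,0,0,0,0.083,-1],[0,0,0,0,0,0,-1]]}}

```text
t: 18.9
tool_pos: [0.457, -0.0669, 0.1575]
tool_rot: [3.135, -0.197, -0.0]
contact_force: [0.2, 0.5, -4.4]
opening: 0.0206
grip_force: 59.5
```

```bash
python3 s.py
python3 - <<'E'
from h import *
C,im,d=snap("wrist","w3")
cv2.imwrite("pics/w3.png",cv2.resize(im,None,fx=1.4,fy=1.4)[:,:,::-1])
print(proj(C,[(.4917,-.0706,.036),(.4222,-.0618,.036)])*1.4)
E
```

```text
[ 0.457  -0.0669  0.1575] yaw -7.19 tilt [-0.0002 -0.    ] q6 1.39 tq [ 0.012 -0.015  0.006] F [ 0.22  0.49 -4.4 ] 0.2908727154135704
[[383.13998483 228.68427265]
 [383.07459447 345.09893787]]
```

View pics/w3.png

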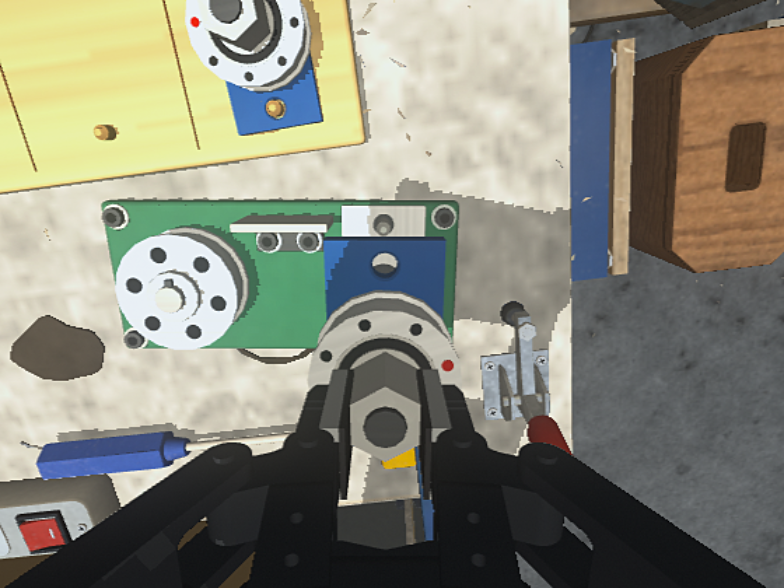

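The held idler is level. Its front hole is at (384,264) and the front stud tip at (383,228), in line with each other. I'll lower to just above the studs and measure the offset.

Emit:
{"api": "jog_arm", "payload": {"plan": [[0,0,0.7,0,0,0,-1],[0,0,0.7,0,0,0,-1],[0,0,0.7,0,0,0,-1],[0,0,0.7,0,0,0,-1],[0,0,0.6,0,0,0,-1],[0,0,0,0,0,0,-1],[0,0,0,0,0,0,-1]]}}

```text
t: 19.65
tool_pos: [0.4574, -0.0667, 0.0889]
tool_rot: [-3.135, 0.196, 0.001]
contact_force: [-0.7, -0.1, -4.6]
opening: 0.0207
grip_force: 59.5
```

```bash
python3 s.py
python3 - <<'E'
from h import *
C,im,d=snap("wrist","w4")
cv2.imwrite("pics/w4.png",cv2.resize(im[120:300,170:380],None,fx=3.5,fy=3.2,interpolation=cv2.INTER_CUBIC)[:,:,::-1])
E
```

```text
[ 0.4574 -0.0667  0.0889] yaw -7.16 tilt [-0.0008  0.0003] q6 1.39 tq [ 0.016 -0.043 -0.018] F [-0.65 -0.11 -4.57] -0.0005216772660787683
```

View pics/w4.png

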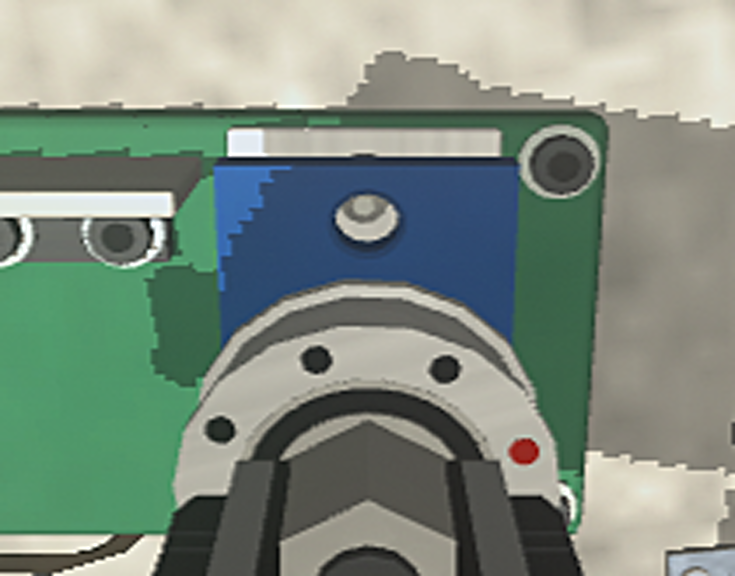

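The stud tip shows through the front hole: tip at crop ≈(366,207), hole centre ≈(367,217).

Run:
```python
from h import *
C,im,d=load("wrist","w4")
f=np.load("pics/w4.npz")
px=lambda a,b:(170+(a+.5)/3.5-.5,120+(b+.5)/3.2-.5)
hole=onplane(C,[px(367,217.5)],.0542)[0];tip=onplane(C,[px(366,207)],.036)[0]
M=R.from_rotvec(f["r"]).as_matrix()
print("hole",hole,"tip",tip,"need shift in tool axes (mm)",(M.T@(tip-hole))*1e3)
print("hole in tool",(M.T@(hole-f["p"]))*1e3,"seat in tool",(M.T@(np.array([.457,-.0662,.016])-f["p"]))*1e3, "tip earlier",(M.T@(np.array([.4917,-.0706,.036])-f["p"]))*1e3)
hsv=cv2.cvtColor(im,cv2.COLOR_RGB2HSV)
# edge directions: flange far edge and plate far edge
b=cv2.inRange(hsv,(100,100,30),(125,255,255));g=cv2.inRange(hsv,(55,80,30),(95,255,255))
for n,m,z,us in(("flange",b,.0542,range(238,314,2)),("plate",g,.012,range(175,335,3))):
    pts=[(u,np.nonzero(m[140:190,u])[0][0]+140) for u in us if m[140:190,u].any()]
    P=onplane(C,pts,z);v=cv2.fitLine(P[:,:2].astype(np.float32),cv2.DIST_HUBER,0,.01,.01).ravel();print(n,np.degrees(np.arctan2(v[0],-v[1])))
```

```text
hole [ 0.49326243 -0.07131018  0.0542    ] tip [ 0.49093714 -0.07081864  0.036     ] need shift in tool axes (mm) [-2.35364317 -0.19444774 18.20195475]
hole in tool [36.21296994  0.14368466 34.65307339] seat in tool [-0.37259243 -0.39740159 72.88292822] tip earlier [34.58896511 -0.36283322 52.85449096]
flange 172.91016
plate 172.05276
```

Run:
```python
from h import *
C,im,d=load("wrist","w4")
print("G");print(im[176:200,262:288,1]);print("B-R");print((im.astype(int)[...,2]-im[...,0])[176:200,262:288])
dz=C[2][2]
K,Rw,o=C
vv,uu=np.mgrid[178:198,266:284:1];r=np.dstack([(uu-K[0,2])/K[0,0],(vv-K[1,2])/K[1,1],np.ones(uu.shape)])@Rw.T
print("z mm");print(((o[2]+r[...,2]*d[vv,uu])*1e3).round(0).astype(int))
```

```text
G
[[ 76  76  76  77  76  78  78  77  77  77  78  78  78  78  78  78  77  77
   77  77  76  78  77  76  77  78]
 [ 76  76  76  76  77  75  77  77  77  76  76  78  78  78  77  78  77  76
   76  76  76  77  77  77  78  77]
 [ 77  77  78  77  76  77  77  76  76  79  79  78  78  78  78  78  77  76
   77  77  75  76  76  77  76  77]
 [ 76  76  76  76  76  76  77  75  78  70  68  67  62  61  64  71  76  78
   78  78  77  77  77  76  76  77]
 [ 76  77  76  76  77  76  78  70  59  55  53  49  65  70  55  53  56  62
   71  77  77  76  76  76  76  76]
 [ 76  76  77  77  77  78  67  58  83  85 133 155 147 144 137 118  82  58
   56  65  76  77  76  76  75  76]
 [ 76  76  78  77  74  62  55  80 116 145 173 176 176 179 147 130 134 118
   81  56  63  75  77  77  75  76]
 [ 76  76  77  73  62  56  96 116 112 167 174 170 170 173 154 126 125 126
  114  91  59  62  74  76  76  77]
 [ 75  75  76  64  54 108 115 112 123 169 172 168 169 172 165 127 119 117
  139 204 105  49  69  75  75  76]
 [ 76  77  73  57 118 157 120 106 102 168 175 173 172 175 167 126 114 110
  181 203 143  68  60  74  75  76]
 [ 76  7
[... 4945 characters left out ...]
 17  16  16  16  17  48]
 [ 17  16  16  16  16  17  33  33  34  34  15  17  17  16  16  16  17  49]
 [ 46  16  16  16  17  16  15  17  16  16  16  16  15  16  16  16  16  50]
 [ 50  17  16  16  18  16  16  17  15  15  16  17  17  17  17  16  48  52]
 [ 51  48  17  17  17  16  17  17  16  16  17  16  16  16  16  48  51  54]
 [ 53  50  49  16  16  16  16  17  16  16  17  17  17  17  47  49  52  54]
 [ 55  51  50  49  16  16  16  16  17  15  16  16  16  48  49  51  53  53]
 [ 55  53  52  49  47  49  48  47  17  48  48  48  47  50  52  52  54  54]
 [ 55  53  53  51  52  49  49  48  49  50  50  50  51  52  53  53  55  54]
 [ 55  55  54  54  52  52  52  51  51  52  50  51  53  53  53  54  54  54]]
```

Tip height (36 mm) and pad height (16 mm) are confirmed, and the remaining offset is only ~1 mm. I'll correct for it and lower gently.

Emit:
{"api": "jog_arm", "payload": {"plan": [[-0.04,-0.025,0,0,0,0,-1],[0,0,0.25,0,0,0,-1],[0,0,0.2,0,0,0,-1],[0,0,0.15,0,0,0,-1],[0,0,0.15,0,0,0,-1],[0,0,0,0,0,0,-1]]}}

```text
t: 20.3
tool_pos: [0.4563, -0.066, 0.0736]
tool_rot: [-3.135, 0.196, 0.002]
contact_force: [0.3, -0.1, -4.5]
opening: 0.0208
grip_force: 59.6
```

```bash
python3 s.py
```

```text
[ 0.4563 -0.066   0.0736] yaw -7.17 tilt [-0.0013  0.0004] q6 1.391 tq [ 0.019  0.021 -0.026] F [ 0.29 -0.09 -4.47] 7.644018751307158e-06
```

Emit:
{"api": "jog_arm", "payload": {"plan": [[0,0,0.15,0,0,0,-1],[0,0,0.15,0,0,0,-1],[0,0,0.15,0,0,0,-1],[0,0,0.15,0,0,0,-1],[0,0,0,0,0,0,-1]]}}

```text
t: 20.8
tool_pos: [0.4563, -0.066, 0.0616]
tool_rot: [-3.135, 0.196, 0.002]
contact_force: [0.1, -0.6, -4.4]
opening: 0.0205
grip_force: 59.6
```

```bash
python3 s.py
```

```text
[ 0.4563 -0.066   0.0616] yaw -7.17 tilt [-0.0012  0.0004] q6 1.391 tq [ 0.021 -0.018 -0.009] F [ 0.12 -0.64 -4.38] 1.744927146773989e-05
```

Emit:
{"api": "jog_arm", "payload": {"plan": [[0,0,0.05,0,0,0,-1],[0,0,0.05,0,0,0,-1],[0,0,0.05,0,0,0,-1],[0,0,0,0,0,0,-1]]}}

```text
t: 21.2
tool_pos: [0.4567, -0.0661, 0.0592]
tool_rot: [-3.135, 0.196, 0.0]
contact_force: [0.9, -0.8, -4.5]
opening: 0.0203
grip_force: 59.6
```

```bash
python3 s.py
```

```text
[ 0.4567 -0.0661  0.0592] yaw -7.17 tilt [-0.0002  0.0001] q6 1.391 tq [-0.053 -0.027 -0.028] F [ 0.93 -0.85 -4.51] 1.9172965721736546e-05
```

Emit:
{"api": "jog_arm", "payload": {"plan": [[0,0,0.05,0,0,0,-1],[0,0,0,0,0,0,-1]]}}

```text
t: 21.4
tool_pos: [0.457, -0.0662, 0.0585]
tool_rot: [3.135, -0.196, 0.001]
contact_force: [-0.5, 0.4, -4.5]
opening: 0.0204
grip_force: 59.6
```

Emit:
{"api": "jog_arm", "payload": {"plan": [[0,0,0.05,0,0,0,-1],[0,0,0,0,0,0,-1]]}}

```text
t: 21.6
tool_pos: [0.4571, -0.0662, 0.0584]
tool_rot: [3.135, -0.196, 0.0]
contact_force: [-4.4, 1.9, 4.9]
opening: 0.0206
grip_force: 60.5
```

```bash
python3 s.py
```

```text
[ 0.4571 -0.0662  0.0584] yaw -7.16 tilt [ 0.0001 -0.    ] q6 1.391 tq [0.181 0.669 0.007] F [-4.36  1.91  4.93] -0.01525284955278039
```

Contact at exactly the seated height (~10 N). Now releasing and rising.

Emit:
{"api": "jog_arm", "payload": {"plan": [[0,0,0,0,0,0,-1],[0,0,0,0,0,0,-0.3],[0,0,0,0,0,0,0],[0,0,0,0,0,0,0.2],[0,0,0,0,0,0,0.2],[0,0,0,0,0,0,0.2]], "grip_force": 20}}

```text
t: 22.2
tool_pos: [0.4569, -0.0662, 0.0573]
tool_rot: [3.135, -0.196, 0.0]
contact_force: [0.5, 0.1, 0.2]
opening: 0.0512
grip_force: 0.0
```

Emit:
{"api": "jog_arm", "payload": {"plan": [[0,0,-0.5,0,0,0,0.2],[0,0,-1,0,0,0,0.2],[0,0,-1,0,0,0,0.2],[0,0,-1,0,0,0,0.2],[0,0,-1,0,0,0,0.2],[0,0,-1,0,0,0,0.2],[0,0,0,0,0,0,0.2]]}}

```text
t: 22.9
tool_pos: [0.4589, -0.0668, 0.1714]
tool_rot: [3.134, -0.196, 0.011]
contact_force: [-0.3, -0.7, 0.6]
opening: 0.0513
grip_force: 0.0
```

```bash
python3 s.py
python3 - <<'E'
from h import *
C,im,d=snap("wrist","w5")
cv2.imwrite("pics/w5.png",cv2.resize(im,None,fx=1.4,fy=1.4)[:,:,::-1])
K,Rw,o=C
vv,uu=np.mgrid[0:420,0:560];r=np.dstack([(uu-K[0,2])/K[0,0],(vv-K[1,2])/K[1,1],np.ones(uu.shape)])@Rw.T
P=o+r*d[...,None]
hsv=cv2.cvtColor(im,cv2.COLOR_RGB2HSV);b=cv2.inRange(hsv,(100,100,30),(125,255,255))>0
near=b&(np.hypot(P[...,0]-.457,P[...,1]+.066)<.05)
print("flange z",np.median(P[near][:,2]),near.sum())
nut=(P[...,2]>.074)&(P[...,2]<.083)&(np.hypot(P[...,0]-.457,P[...,1]+.066)<.02)
print("nut",P[nut].mean(0),nut.sum())
E
```

```text
[ 0.4589 -0.0668  0.1714] yaw -7.16 tilt [ 0.007  -0.0022] q6 1.391 tq [-0.002  0.003  0.026] F [-0.31 -0.66  0.6 ] -4.3504318227860495e-05
flange z 0.024133150757779304 1698
nut [ 0.4583918  -0.06617757  0.0791483 ] 789
```

View pics/w5.png

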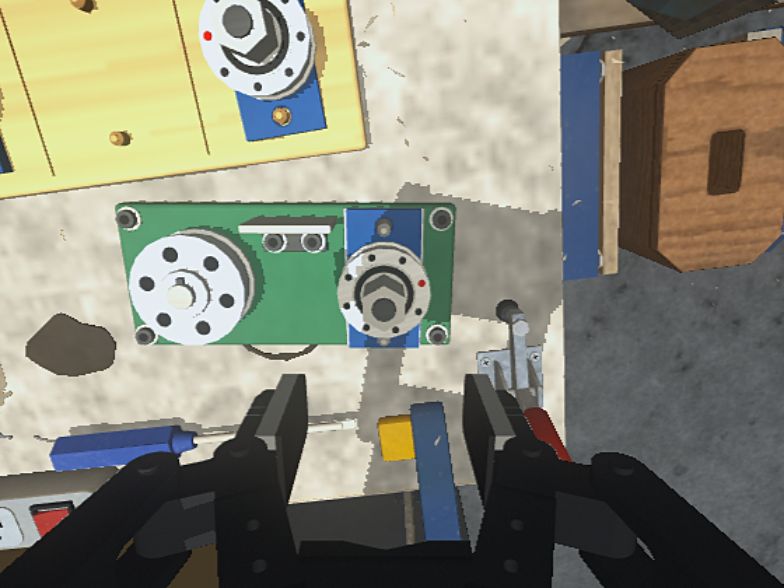

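The idler sits on the pad with both studs through its flange: front stud at (384,229), rear stud at (383,342). The flange top is at z = 0.024, so it is fully home. The gripper is clear, so I'm handing in.

```bash
python3 -c "
from station import ctrl
print(ctrl.finish_job())"
```

```text
the job is handed in; nothing more can be done
None
```

I turned all three wheels about 85° and left them turned; the free-running idler was in the middle bay and now sits flat and fully home on the sander plate's two studs, released, with the two dragging ones still on the rack; the job is handed in, but no verdict came back.

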